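# Slide a box of weighing bottles home between the guide rails

### The job

Of the two lanes on the plywood rack, one is empty: gently push the wooden box of weighing bottles, which stands askew in front of the lanes, down the empty lane with the fingertips until it is fully home against the end stop. The bottles are filled and already weighed, so do not grip, lift or tip the box, and let neither the box nor the hand touch a guide rail on the way. Leave the box in the other lane and the other bench ware where they stand, and finish with the hand clear.

Things in the scene. Friction and masses are not known exactly. Their poses are not given: they have to be found in the camera images.
- sample_box: the loose box to push: open, dark wood, 84 mm (its x, the way it goes down the lane) by 100 mm (its y), 34 high, with six stoppered bottles fixed in it, tops 58 mm above its underside; 0.3 to 0.65 kg, slides with ordinary friction. Origin: centre of its underside. It starts on the deck in front of the lane mouths, up to 0.35 rad askew; its front (-x, to the robot) has a brass card frame
- deck: the fixed plywood board of the rack, 350 mm (x) by 326 mm (y), 12 mm thick, lying on the bench; its flat top is clear from the front edge to the lane mouths. Origin on its underside: x runs in the lane direction, the lane mouths are at x = 0, the front edge at x = -170 mm; the two lanes lie with their centre lines at y = +80 and y = -80 mm
- open_lane: the empty lane. Origin: middle of its mouth, on the deck's top; x runs down the lane to the end stop, z up. Between the rails it is 124 mm wide (y = -62 to +62 mm) and 150 mm long to its cork-faced, rigid end stop (160 mm wide, 40 mm high), so a box that is home has its origin at x = 108 mm, y near 0
- open_lane_rails: the two fixed hardwood guide rails of the empty lane (same frame as the lane): each 150 mm long from the mouth to the stop, 16 mm wide, 24 mm high, centred at y = +70 and -70 mm
- full_lane: the other lane, of the same make and frame, parallel beside the empty one (left or right of it) and filled by the parked box
- full_lane_rails: the two fixed guide rails of the filled lane, of the same sizes (same frame as that lane)
- parked_box: a box just like the one to push, already home in the other lane: leave it alone. Origin: centre of its underside
- tin_a: closed aluminium sample tin, 75 mm across, 42 high, on the bench. Leave it alone. Origin: centre of its underside
- tin_b: closed aluminium sample tin, 63 mm across, 50 high, on the bench. Leave it alone. Origin: centre of its underside
- flask_a: stoppered glass volumetric flask with a long neck, 64 mm across, 168 high, on the bench beside the rack. Leave it alone. Origin: centre of its underside
- flask_b: stoppered glass volumetric flask with a long neck, 74 mm across, 191 high, on the bench beside the rack. Leave it alone. Origin: centre of its underside
- bottle: single squat glass weighing bottle, 35 mm across, 53 high, on the bench beside the deck. Leave it alone. Origin: centre of its underside
- brush: small bench brush lying on the bench beside the deck. Leave it alone. Origin: on its underside, at mid-length
- mortar: white ceramic mortar, 88 mm across, 48 high, on the bench beside the deck. Leave it alone. Origin: centre of its underside

How it is judged (in metres and radians):
On the way:
1. the box enters the empty lane through its mouth, standing on the deck between the two rails (x of sample_box in the frame of open_lane between -0.03 and 0.085 m and y of sample_box in the frame of open_lane between -0.013 and 0.013 m and z of sample_box in the frame of open_lane between -0.003 and 0.004 m), for 0.1 s.
At the end, for the whole second after the job is handed in: the box stands at rest and flat on the deck in the empty lane, home within 5 mm of the end stop, between the rails (within 13 mm of the centre line) and square within 0.08 rad, with the parked box (within 10 mm) and the other bench ware (within 20 mm) still in their places (x of sample_box in the frame of open_lane between 0.103 and 0.112 m and y of sample_box in the frame of open_lane between -0.013 and 0.013 m and z of sample_box in the frame of open_lane between -0.003 and 0.003 m and angle between the x axis of sample_box and the x axis of open_lane, either way round below 0.08 rad and angle between sample_box's own z axis and vertical below 0.05 rad and linear speed of sample_box below 0.01 m/s and distance of parked_box from where it was at the start of the episode below 0.01 m and distance of each of tin_a, tin_b, flask_a, flask_b, bottle, brush, mortar from where it was at the start of the episode below 0.02 m); the robot touches nothing.
It fails at once if the box or the robot touches a guide rail (over 0.3 N) (contact force between any of sample_box, the arm, the fingers and open_lane_rails above 0.3 N or contact force between any of sample_box, the arm, the fingers and full_lane_rails above 0.3 N).
It fails at once if the box is lifted (over 8 mm) or tipped (over 0.15 rad) (z of sample_box in the frame of deck above 0.02 m or angle between sample_box's own z axis and vertical above 0.15 rad).
It fails at once if the box is shoved or thrown (faster than 0.4 m/s) (linear speed of sample_box above 0.4 m/s).
It fails at once if the parked box is displaced by over 10 mm (distance of parked_box from where it was at the start of the episode above 0.01 m).
It fails at once if other bench ware is displaced by over 20 mm or knocked over (distance of any of tin_a, tin_b, flask_a, flask_b, bottle, brush, mortar from where it was at the start of the episode above 0.02 m or angle between any of tin_a, tin_b, flask_a, flask_b, bottle, mortar's own z axis and vertical above 0.4 rad).
It also fails if it takes over 58 s, if anything falls off the work surface, if the arm or the gripper's body presses on something with over 40 N, if the wrist force passes 120 N, or if a joint passes its speed limit or range.

### The arm

A 7-joint arm with a two-finger parallel gripper is mounted at the origin on the work surface. World frame = base frame: x ahead of the robot, y to its left, z up, the work surface at z = 0. Lengths are in mm, angles in rad, forces in N, time in s.
With the tool pointing down it reaches from about 425 to 925 mm from the base axis. Payload 6.8 kg.
Tool frame: the origin (TCP) lies at the very end of the fingers, on their centre line; the grasp point (between the pads) lies 19 mm behind it (robot.pinch_z is the z of the grasp point in the tool frame, in mm); z points along the fingers, y is the direction in which the jaws open and shut (so a half turn about z gives the same grasp; the last joint's range is limited). The gripper opens to 85 mm and grips with 20 to 120 N. Pads are 22 mm wide; open, the fingers measure 114 mm over their backs; the gripper's body (76 mm by 85 mm) begins 54 mm behind the grasp point. The pads swing forward as they close: fully open they stand 13 mm farther back than shut.
Start: joints at [1.124, 0.477, 0.022, 1.555, -0.011, 1.109, -0.083], TCP at [224.349, -636.643, 231.308] pointing down, gripper open.
Joint ranges: [-2.96, 2.96], [-0.34, 2.1], [-1.41, 1.46], [0.24, 2.44], [-1.37, 4.51], [0.17, 1.92], [-2.96, 2.96]. Speed limits (rad/s): [2.39, 2.39, 3.14, 3.14, 3.14, 3.14, 3.14].

### API

Orientations are given as a unit quaternion [x, y, z, w].
In Python, from plant import get_obs, imaging, order, robot gives the robot as it stands.
- The arm moves only by the tool carry_out, never from a script. Its argument "motion" is a list of rows, each a list of 3 entries, a list of its own where there are three numbers: the opening, from -1 (shut) to 1 (fully open), then the shift along the tool's x, y, z in m, then the turn, a rotation vector about the tool's x, y, z in rad. In form: [[grip, [x, y, z], [ax, ay, az]], ...]. A call has 1 to 20 rows; each row is the pose to reach, as a shift and turn from the pose measured when the call began, along the tool's axes at that moment; what a row does not reach only later rows make up. A row lasts 1/10 s, in which the tool goes at most 50 mm and 8.59 degrees, less where a joint would pass 70% of its speed; a pose out of reach is approached as far as the arm can. A call with a gripper value outside its range is refused whole. The fingers move at their own pace and stop on an object; the grip force is fixed at half the most. Time passes only in rows, so rows that repeat a pose let the fingers close. It gives the time, the measured TCP pose, the force and the opening at its end, in the units of the state.
- get_obs(): the state, without advancing time (a new reading comes with each control period).
- imaging.read_camera(name): name is "scene" or "top"; returns a dict with "color" (384x512x3 uint8, blue, green, red), "fx", "fy", "cx", "cy" (pixels), "rvec" (rotation vector, rad) and "tvec" (3), from world to camera coordinates, as OpenCV has them. Camera axes: x right, y down, z forward; pixel columns grow to the right and rows downward; lengths in mm; the calibration is good to about 2 mm. A picture is of the moment at which its call begins. There is no depth.
- order.close_job(): hands the job in, once; it reports no verdict.
The state is a dict: "clock": time; "joint_pos": joint angles; "qd": joint speeds; "tau": joint torques, N m; "eef_pos": TCP position; "tcp_rot": TCP orientation; "force": force on the tool from outside, world axes, zero at the start; "moment": the same for the moment, N m; "finger_gap": opening from 0.0 (shut) to 1.0 (fully open).
Only numpy, scipy, OpenCV 4.12 (cv2) and the standard library are available. Lean on these libraries where they do the work, as an engineer would, in place of code of your own. Each camera call takes 0.05 s, during which the arm holds its last target.

## Working session

There is one attempt and no reset: what is moved stays moved. The work goes in short steps, Python scripts to look and compute and a tool call to move; the robot and the scene stay as the last step left them, time stands still between calls to the robot, and variables do not carry over. Pictures are saved under pics/ and viewed, and the job is handed in when it is done.

Besides the shell and the picture viewer there is one more tool, called as a command line: name --argument value ..., lists and objects as JSON in quotes. carry_out: Moves the arm, as the interface text tells. Its arguments: {"type":"object","properties":{"motion":{"type":"array"}},"required":["motion"]}

```bash
mkdir -p pics; ls
python3 - <<'E'
from plant import get_obs, imaging, order, robot
import cv2
print(get_obs())
for n in("scene","top"):
    d=imaging.read_camera(n); cv2.imwrite(f"pics/{n}0.png",d["color"]); print({k:v for k,v in d.items() if k!="color"})
E
```

```text
pics
{'clock': 0.0, 'joint_pos': array([ 1.12390146,  0.47782007,  0.02234421,  1.5564603 , -0.01150414,
        1.10926773, -0.08310981]), 'qd': array([-5.31602229e-05, -1.14800338e-03,  1.53789624e-03,  1.62218728e-03,
       -1.05189860e-03, -5.00305393e-04, -1.43027755e-03]), 'tau': array([ 2.57470374e-04, -5.96448898e+01,  1.60791613e+00, -2.81187969e+01,
        1.24010921e-02,  9.42872168e-03, -3.01164960e-05]), 'eef_pos': array([ 224.12584732, -636.08080807,  230.30866178]), 'tcp_rot': array([ 9.85685625e-01,  1.68591261e-01, -2.20066373e-04, -8.86709308e-04]), 'force': array([-0.89773246,  0.35198483, -0.73730608]), 'moment': array([-0.03387947, -0.01145302, -0.04115327]), 'finger_gap': 0.9993455772375595}
{'fx': 351.9381918129937, 'fy': 351.9381918129937, 'cx': 254.14237123729242, 'cy': 183.4261233169373, 'rvec': array([ 2.36837342,  0.86814163, -0.30317064]), 'tvec': array([-435.07119145, -266.73591391, 1180.01944464])}
{'fx': 350.7143790586113, 'fy': 350.7143790586113, 'cx': 257.8643015688943, 'cy': 190.36485134557782, 'rvec': array([ 2.17721356, -2.12835518,  0.13569732]), 'tvec': array([-22.00663246, 569.3117228 , 731.94792065])}
```

View pics/scene0.png

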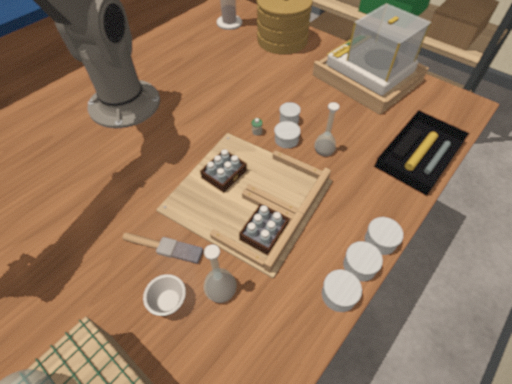

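View pics/top0.png

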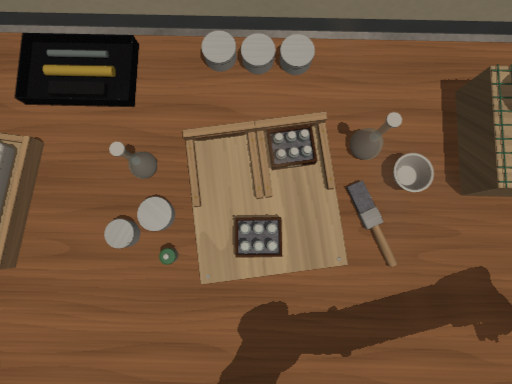

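The top view shows the deck at about px (185–345, 115–282). The empty lane is on the left, between rails at px x≈193 and 255, with its stop at y≈128. The sample box is at about (258,237), and the parked box is on the right at (292,147). I'll zoom in for corner measurements.

Run:
```python
import cv2
a=cv2.imread("pics/top0.png")[105:295,170:360]; cv2.imwrite("pics/top0z.png",cv2.resize(a,None,fx=3.15,fy=3.15,interpolation=cv2.INTER_CUBIC))
a=cv2.imread("pics/scene0.png")[130:275,155:340]; cv2.imwrite("pics/scene0z.png",cv2.resize(a,None,fx=4,fy=4,interpolation=cv2.INTER_CUBIC))
```

```text
(no output)
```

View pics/top0z.png

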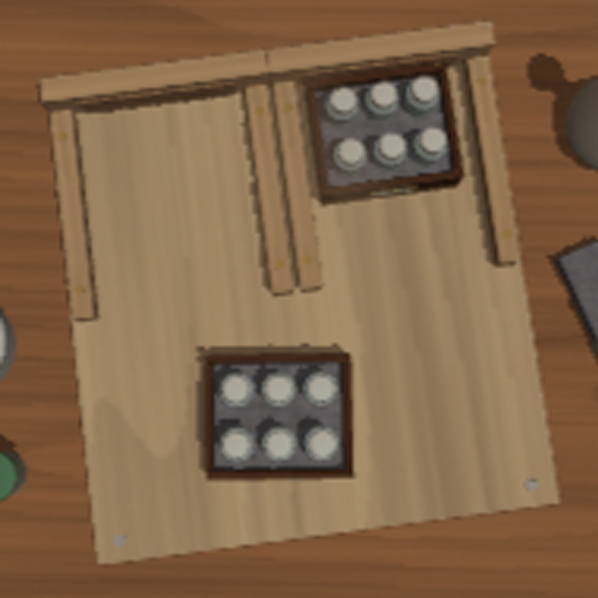

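View pics/scene0z.png

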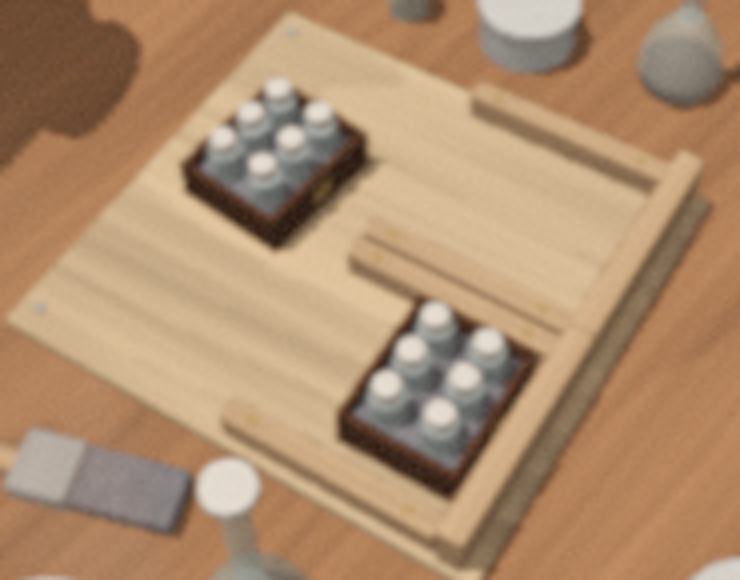

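```bash
cat > lib.py <<'E'
import numpy as np, cv2
from scipy.optimize import least_squares
CAM={"scene":(351.938,254.142,183.426,[2.36837342,.86814163,-.30317064],[-435.07119145,-266.73591391,1180.01944464]),
"top":(350.714,257.864,190.365,[2.17721356,-2.12835518,.13569732],[-22.00663246,569.3117228,731.94792065])}
def proj(c,P):
    f,cx,cy,r,t=CAM[c]; K=np.array([[f,0,cx],[0,f,cy],[0,0,1.]])
    return cv2.projectPoints(np.array(P,float).reshape(-1,1,3),np.array(r),np.array(t),K,None)[0][:,0]
def place(p,P):
    P=np.array(P,float); c,s=np.cos(p[2]),np.sin(p[2])
    return np.c_[p[0]+c*P[:,0]-s*P[:,1],p[1]+s*P[:,0]+c*P[:,1],P[:,2]]
def unz(uv,s,o): return (np.array(uv,float)+.5)/s-.5+np.array(o)
def fit(obs,p0):  # obs list (cam, P, px)
    def r(p):
        return np.concatenate([(proj(c,place(p,P))-px).ravel() for c,P,px in obs])
    s=least_squares(r,p0,loss="soft_l1"); return s.x,r(s.x).reshape(-1,2)
def draw(img,c,p,P,col,off,s):
    uv=(proj(c,place(p,P))-off+.5)*s-.5
    cv2.polylines(img,[np.int32(np.round(uv))],True,col,1)
def boxloops(x0,x1,y0,y1,z0,z1):
    return [[(x0,y0,z),(x1,y0,z),(x1,y1,z),(x0,y1,z)] for z in(z0,z1)]
E
cat > m1.py <<'E'
from lib import *
T=lambda l:unz(l,3.15,(170,105)); S=lambda l:unz(l,4,(155,130))
dk=[("top",[(-170,163,12),(-170,-163,12),(0,158,36),(0,142,36),(0,18,36),(0,2,36),(0,-2,36),(0,-18,36),(0,-142,36),(0,-158,36)],
 T([(98,564),(560,503),(78,320),(96,318),(272,293),(293,291),(302,291),(322,288),(497,265),(516,262)])),
 ("scene",[(-170,163,12),(-170,-163,12)],S([(290,12),(10,320)]))]
p,r=fit(dk,[600,0,0.1]); print("deck",p); print(r.round(1).tolist())
bx=[("top",[(42,50,46),(42,-50,46),(-42,-50,46),(-42,50,46)],T([(209,353),(350,352),(353,477),(206,478)])),
("scene",[(-42,-50,12),(-42,-50,46),(42,-50,12),(42,-50,46),(42,50,46)],S([(188,182),(184,166),(278,247),(278,222),(366,140)]))]
q,r=fit(bx,[540,0,0.]); print("box",q); print(r.round(1).tolist())
c,s=np.cos(p[2]),np.sin(p[2]); d=q[:2]-p[:2]
print("box in deck",c*d[0]+s*d[1],-s*d[0]+c*d[1],q[2]-p[2])
for n,off,s,wh in(("top",(170,105),4,(190,190)),("scene",(155,130),4,(185,150))):
    a=cv2.imread(f"pics/{n}0.png")[off[1]:off[1]+wh[1],off[0]:off[0]+wh[0]]
    a=cv2.resize(a,None,fx=s,fy=s,interpolation=cv2.INTER_CUBIC)
    for y in(150,10,-10,-150):
        for L in boxloops(0,150,y-8,y+8,12,36): draw(a,n,p,L,(0,255,0),np.array(off),s)
    for L in boxloops(-170,180,-163,163,12,12): draw(a,n,p,L,(255,255,0),np.array(off),s)
    for L in boxloops(-42,42,-50,50,12,46): draw(a,n,q,L,(0,0,255),np.array(off),s)
    for x in (66,150): draw(a,n,p,[(x,-30,46),(x,-130,46)],(255,0,255),np.array(off),s)
    a=a[:600]; cv2.imwrite(f"pics/{n}0o.png",a)
E
python3 m1.py
```

```text
deck [ 5.55925482e+02 -2.27709230e+01  1.53690245e-01]
[[-0.5, 0.5], [-0.0, 0.1], [-2.2, -0.1], [-0.6, -0.4], [-0.2, 0.2], [0.4, -0.1], [-0.7, -0.4], [0.2, -0.4], [0.6, -0.4], [1.8, -0.4], [-1.1, -0.2], [-2.2, -0.5]]
box [ 4.70582546e+02 -1.07449446e+01  3.81763291e-02]
[[-2.0, -0.2], [-0.2, -0.6], [-0.2, -0.5], [-0.8, -0.1], [-1.1, 3.0], [-1.8, -0.8], [-0.7, 2.0], [-1.8, 0.6], [0.5, -2.1]]
box in deck -82.49598121904154 24.94902822647733 -0.1155139163375339
```

View pics/top0o.png

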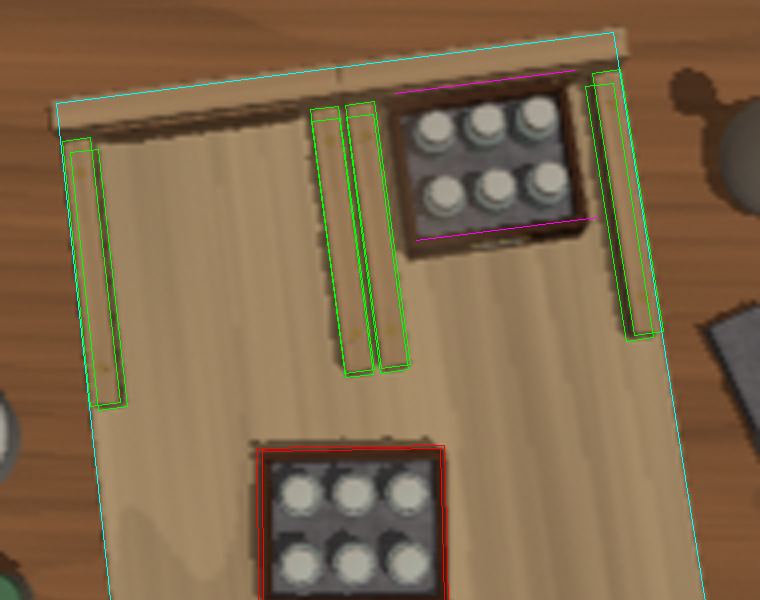

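View pics/scene0o.png

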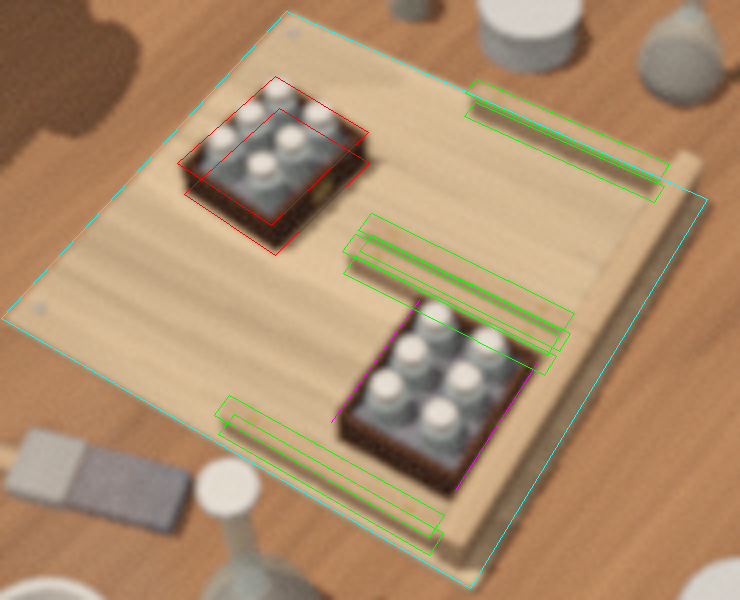

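The box is in the deck frame at about (-82, +25), yaw -0.12. The empty lane is at y=+80. My plan has two pushes:
1. Push from the -y side with two fingertips, which squares the box and shifts it about +55.
2. Push from behind, down the lane.

```bash
cat >> lib.py <<'E'
DECK=[555.93,-22.77,.1537]
from scipy.spatial.transform import Rotation as R
def rel(dx,dy,z,yaw_deck):
    from plant import get_obs
    o=get_obs(); W=place(DECK,[(dx,dy,z)])[0]
    q=R.from_quat(o["tcp_rot"]); T=R.from_euler("z",DECK[2]+yaw_deck)*R.from_euler("x",np.pi)
    sh=q.inv().apply(W-o["eef_pos"])/1000; rv=(q.inv()*T).as_rotvec()
    print("shift",sh.round(4),"rot",rv.round(4),"world",W.round(1))
def where():
    from plant import get_obs
    o=get_obs(); p=o["eef_pos"]; c,s=np.cos(DECK[2]),np.sin(DECK[2]); d=p[:2]-DECK[:2]
    x=R.from_quat(o["tcp_rot"]).apply([1,0,0])
    print("tcp deck",round(c*d[0]+s*d[1],1),round(-s*d[0]+c*d[1],1),"z",round(p[2],1),"yaw",round(np.arctan2(x[1],x[0])-DECK[2],3),"F",o["force"].round(2),"t",o["clock"],"j",o["joint_pos"].round(2),"gap",round(o["finger_gap"],2))
E
python3 -c "
from lib import *
where(); rel(-80,-75,230,np.pi/2); rel(-80,-75,120,np.pi/2)"
```

```text
tcp deck -421.8 -555.3 z 230.4 yaw 0.185 F [ 0.02 -0.03  0.81] t 0.1 j [ 1.12  0.48  0.02  1.56 -0.01  1.11 -0.08] gap 1.0
shift [ 0.4244 -0.4092  0.001 ] rot [-1.4000e-03 -1.0000e-03 -1.3857e+00] world [ 488.4 -109.1  230. ]
shift [ 0.4244 -0.4091  0.111 ] rot [-1.4000e-03 -1.0000e-03 -1.3857e+00] world [ 488.4 -109.1  120. ]
```

carry_out --motion '[[0.2, [0.424, -0.409, 0.0], [0, 0, -1.386]], [0.2, [0.424, -0.409, 0.0], [0, 0, -1.386]], [0.2, [0.424, -0.409, 0.0], [0, 0, -1.386]], [0.2, [0.424, -0.409, 0.0], [0, 0, -1.386]], [0.2, [0.424, -0.409, 0.0], [0, 0, -1.386]], [0.2, [0.424, -0.409, 0.0], [0, 0, -1.386]], [0.2, [0.424, -0.409, 0.0], [0, 0, -1.386]], [0.2, [0.424, -0.409, 0.0], [0, 0, -1.386]], [0.2, [0.424, -0.409, 0.0], [0, 0, -1.386]], [0.2, [0.424, -0.409, 0.0], [0, 0, -1.386]], [0.2, [0.424, -0.409, 0.0], [0, 0, -1.386]], [0.2, [0.424, -0.409, 0.0], [0, 0, -1.386]], [0.2, [0.424, -0.409, 0.0], [0, 0, -1.386]], [0.2, [0.424, -0.409, 0.0], [0, 0, -1.386]], [0.2, [0.424, -0.409, 0.0], [0, 0, -1.386]], [0.2, [0.424, -0.409, 0.0], [0, 0, -1.386]], [0.2, [0.424, -0.409, 0.0], [0, 0, -1.386]], [0.2, [0.424, -0.409, 0.0], [0, 0, -1.386]]]'

```text
clock: 1.9
eef_pos: [487.8, -110.2, 231.0]
tcp_rot: [0.651, 0.759, 0.0, -0.001]
force: [0.1, 0.3, 0.3]
finger_gap: 0.603
```

```bash
python3 -c "
from lib import *
where(); rel(-80,-75,20,np.pi/2)
from plant import imaging
a=imaging.read_camera('top')['color'];cv2.imwrite('pics/top1.png',a)
a=imaging.read_camera('scene')['color'];cv2.imwrite('pics/scene1.png',a)
"
```

```text
tcp deck -80.7 -76.0 z 231.0 yaw 1.57 F [0.12 0.34 0.28] t 1.9 j [ 0.55  0.23 -0.52  1.94  0.14  1.01  0.12] gap 0.6
shift [0.0007 0.0009 0.211 ] rot [-0.0006 -0.0015 -0.0012] world [ 488.4 -109.1   20. ]
```

View pics/top1.png

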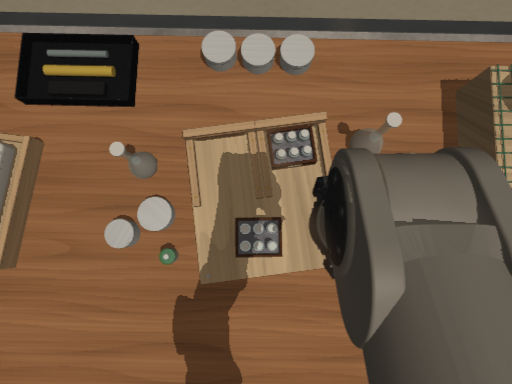

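View pics/scene1.png

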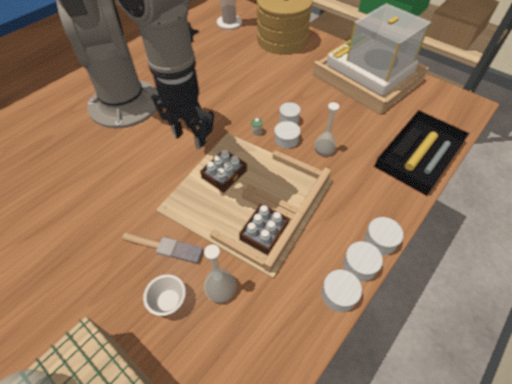

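The scene view shows the hand high above the deck's robot side, at about (190,120), with the arm well away from the flasks. I'll lower it beside the box.

carry_out --motion '[[0.2, [0, 0, 0.04], [0, 0, 0]], [0.2, [0, 0, 0.08], [0, 0, 0]], [0.2, [0, 0, 0.12], [0, 0, 0]], [0.2, [0, 0, 0.15], [0, 0, 0]], [0.2, [0, 0, 0.17], [0, 0, 0]], [0.2, [0, 0, 0.19], [0, 0, 0]], [0.2, [0.001, 0.001, 0.2], [0, 0, 0]], [0.2, [0.001, 0.001, 0.21], [0, 0, 0]], [0.2, [0.001, 0.001, 0.21], [0, 0, 0]]]'

```text
clock: 2.9
eef_pos: [488.3, -108.3, 20.4]
tcp_rot: [0.651, 0.759, 0.0, -0.001]
force: [0.7, -0.1, -0.5]
finger_gap: 0.596
```

```bash
python3 -c "
from lib import *
where()
from plant import imaging
a=imaging.read_camera('top')['color'];cv2.imwrite('pics/top2.png',a)
a=imaging.read_camera('scene')['color'];cv2.imwrite('pics/scene2.png',cv2.resize(a[60:240,100:340],None,fx=3,fy=3))
"
```

```text
tcp deck -79.9 -74.2 z 20.4 yaw 1.571 F [ 0.71 -0.12 -0.49] t 2.9 j [ 0.42  0.54 -0.4   2.1   0.38  0.57 -0.1 ] gap 0.6
```

View pics/top2.png

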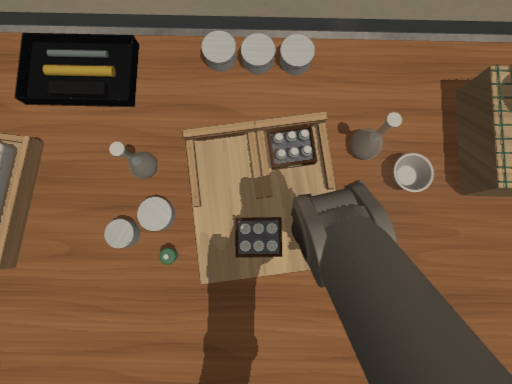

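View pics/scene2.png

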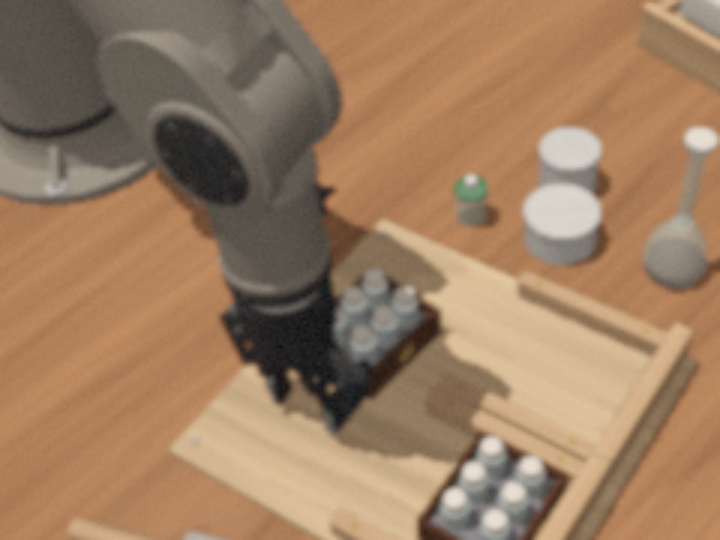

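The hand sits beside the box, with its fingertips just above the deck. I'll push about 70 mm along +tool x at 60–80 mm/s or less.

carry_out --motion '[[0.2, [0.01, 0, 0], [0, 0, 0]], [0.2, [0.02, 0, 0], [0, 0, 0]], [0.2, [0.025, 0, 0], [0, 0, 0]], [0.2, [0.029, 0, 0], [0, 0, 0]], [0.2, [0.033, 0, 0], [0, 0, 0]], [0.2, [0.037, 0, 0], [0, 0, 0]], [0.2, [0.041, 0, 0], [0, 0, 0]], [0.2, [0.045, 0, 0], [0, 0, 0]], [0.2, [0.049, 0, 0], [0, 0, 0]], [0.2, [0.053, 0, 0], [0, 0, 0]], [0.2, [0.057, 0, 0], [0, 0, 0]], [0.2, [0.061, 0, 0], [0, 0, 0]], [0.2, [0.065, 0, 0], [0, 0, 0]], [0.2, [0.069, 0, 0], [0, 0, 0]], [0.2, [0.069, 0, 0], [0, 0, 0]]]'

```text
clock: 4.5
eef_pos: [478.1, -39.7, 21.6]
tcp_rot: [0.651, 0.759, 0.0, -0.001]
force: [0.0, -1.7, 0.2]
finger_gap: 0.601
```

```bash
python3 -c "
from lib import *
where()
from plant import imaging
a=imaging.read_camera('top')['color'];cv2.imwrite('pics/top3.png',a);cv2.imwrite('pics/top3z.png',cv2.resize(a[105:295,170:360],None,fx=3.15,fy=3.15,interpolation=cv2.INTER_CUBIC))
"
```

```text
tcp deck -79.5 -4.9 z 21.6 yaw 1.571 F [ 0.04 -1.69  0.17] t 4.5 j [ 0.29  0.52 -0.41  2.14  0.38  0.55 -0.24] gap 0.6
```

View pics/top3z.png

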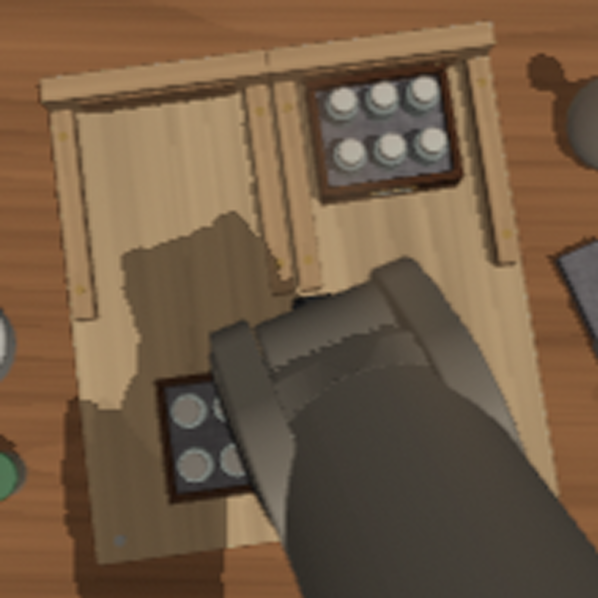

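The box is now square to the lane. Its visible left edge runs from (157,382) to (170,502).

```bash
cat >> lib.py <<'E'
def boxfit(obs):
    q,r=fit(obs,[480,30,.15]); c,s=np.cos(DECK[2]),np.sin(DECK[2]); d=q[:2]-DECK[:2]
    print("box in deck",round(c*d[0]+s*d[1],1),round(-s*d[0]+c*d[1],1),round(q[2]-DECK[2],3),"res",r.round(1).tolist()); return q
E
python3 -c "
from lib import *
boxfit([('top',[(42,50,46),(-42,50,46)],unz([(157,382),(170,502)],3.15,(170,105)))])"
```

```text
box in deck -91.5 53.2 12.557 res [[-0.1, -0.8], [0.1, 0.8]]
```

carry_out --motion '[[0.2, [0.003, 0, 0], [0, 0, 0]], [0.2, [0.006, 0, 0], [0, 0, 0]], [0.2, [0.009, 0, 0], [0, 0, 0]], [0.2, [0.012, 0, 0], [0, 0, 0]], [0.2, [0.015, 0, 0], [0, 0, 0]], [0.2, [0.018, 0, 0], [0, 0, 0]], [0.2, [0.021, 0, 0], [0, 0, 0]], [0.2, [0.0235, 0, 0], [0, 0, 0]], [0.2, [0.025, 0, 0], [0, 0, 0]], [0.2, [0.025, 0, 0], [0, 0, 0]], [0.2, [0.015, 0, 0], [0, 0, 0]], [0.2, [0.0, 0, 0], [0, 0, 0]], [0.2, [-0.03, 0, 0], [0, 0, 0]], [0.2, [-0.06, 0, 0], [0, 0, 0]], [0.2, [-0.06, 0, -0.05], [0, 0, 0]], [0.2, [-0.06, 0, -0.1], [0, 0, 0]], [0.2, [-0.1, 0, -0.15], [0, 0, 0]], [0.2, [-0.15, 0, -0.2], [0, 0, 0]], [0.2, [-0.15, 0, -0.2], [0, 0, 0]]]'

```text
clock: 6.45
eef_pos: [501.9, -190.7, 224.2]
tcp_rot: [0.651, 0.759, 0.001, 0.001]
force: [0.7, -0.6, -1.0]
finger_gap: 0.604
```

```bash
python3 -c "
from lib import *
where()
from plant import imaging
a=imaging.read_camera('top')['color'];cv2.imwrite('pics/top4.png',a);cv2.imwrite('pics/top4z.png',cv2.resize(a[105:295,170:360],None,fx=3.15,fy=3.15,interpolation=cv2.INTER_CUBIC))
a=imaging.read_camera('scene')['color'];cv2.imwrite('pics/scene4.png',a);cv2.imwrite('pics/scene4z.png',cv2.resize(a[130:275,155:340],None,fx=4,fy=4,interpolation=cv2.INTER_CUBIC))
"
```

```text
tcp deck -79.1 -157.7 z 224.2 yaw 1.57 F [ 0.69 -0.63 -1.02] t 6.45 j [ 0.66  0.3  -0.5   1.87  0.16  1.01  0.25] gap 0.6
```

View pics/top4z.png

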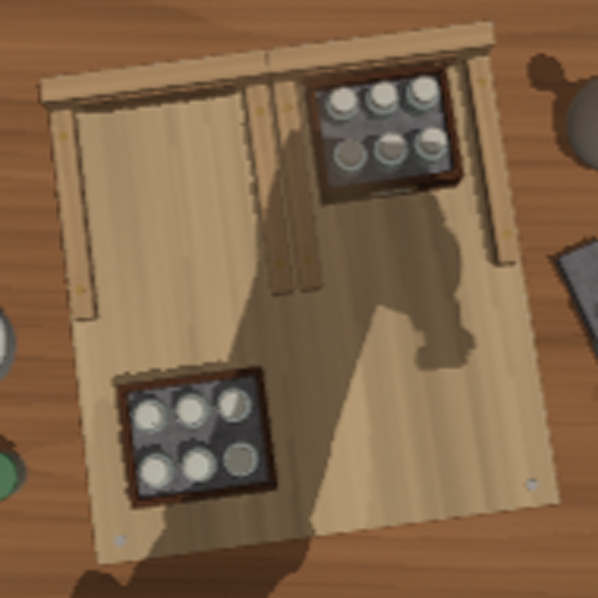

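View pics/scene4z.png

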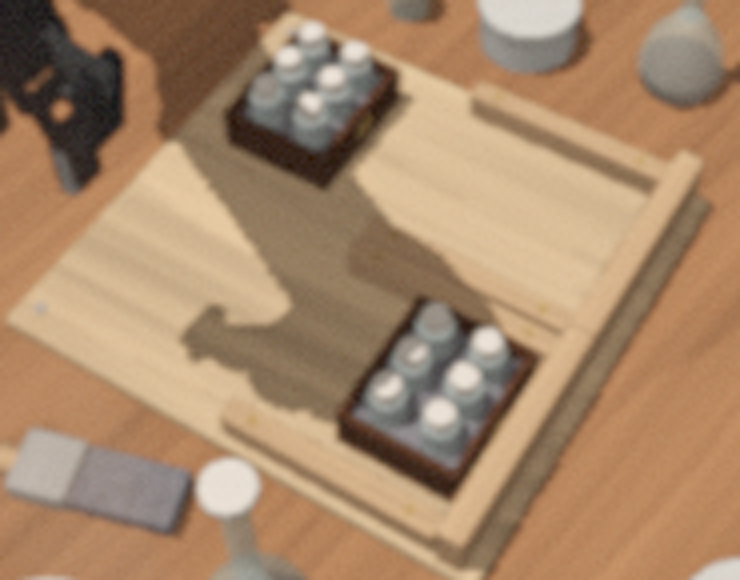

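Box rim in the zoomed view: TL (120,386), TR (262,369), BR (276,488), BL (134,507). It is square to the lane.

```bash
cat > m4.py <<'E'
from lib import *
T=lambda l:unz(l,3.15,(170,105))
q=boxfit([('top',[(42,50,46),(42,-50,46),(-42,-50,46),(-42,50,46)],T([(120,386),(262,369),(276,488),(134,507)]))])
a=cv2.imread("pics/top4.png"); off=np.array((170,105)); a=cv2.resize(a[105:295,170:320],None,fx=5,fy=5,interpolation=cv2.INTER_CUBIC)
p=DECK
for L in boxloops(-42,42,-50,50,12,46): draw(a,"top",q,L,(0,0,255),off,5)
for y in(150,10):
  for L in boxloops(0,150,y-8,y+8,12,36): draw(a,"top",p,L,(0,255,0),off,5)
draw(a,"top",p,[(-170,80,12),(150,80,12)],(255,255,0),off,5)
cv2.imwrite("pics/top4o.png",a[360:950]); cv2.imwrite("pics/top4p.png",a[:600])
E
python3 m4.py
```

```text
box in deck -91.0 79.7 -0.002 res [[-0.8, -0.5], [0.6, -1.1], [1.2, 0.6], [-0.8, 0.8]]
```

View pics/top4o.png

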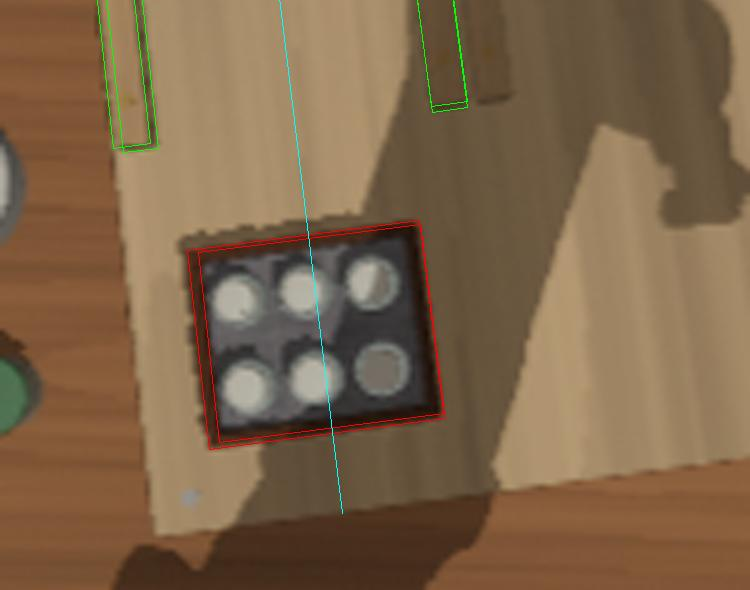

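View pics/top4p.png

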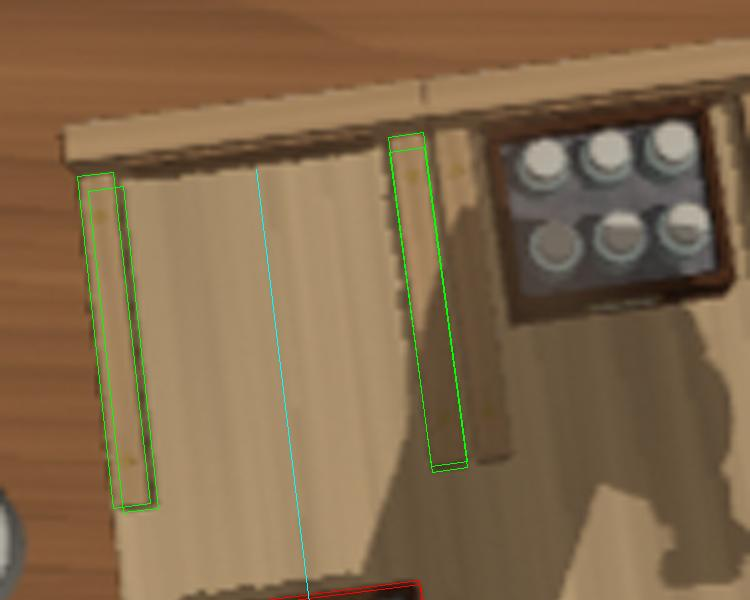

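```bash
cat > m5.py <<'E'
from lib import *
T=lambda l:unz(l,3.15,(170,105)); Q=lambda l:unz(l,5,(170,105))
obs=[("top",[(-170,163,12),(-170,-163,12),(0,142,36),(0,18,36),(0,2,36),(0,-2,36),(0,-18,36),(0,-142,36),(150,160,52),(150,-160,52)],
 T([(98,564),(560,503),(96,318),(272,293),(293,291),(302,291),(322,288),(497,265),(42,104),(494,46)])),
 ("top",[(150,18,36),(150,142,36)],Q([(383,140),(116,176)]))]
p,r=fit(obs,DECK); print(p,r.round(1).tolist())
E
python3 m5.py
```

```text
[ 5.55626166e+02 -2.28729951e+01  1.55573175e-01] [[-0.3, 0.8], [0.2, 0.1], [-0.6, -0.1], [-0.1, 0.3], [0.4, -0.0], [-0.6, -0.2], [0.3, -0.3], [0.7, -0.4], [-0.4, 0.6], [0.4, 0.3], [0.9, -0.5], [-0.7, -0.6]]
```

```bash
sed -i 's/^DECK=.*/DECK=[555.63,-22.87,.1556]/' lib.py; python3 m4.py; python3 -c "
from lib import *
where(); rel(-172,80,224,0)"
```

```text
box in deck -90.5 79.9 -0.004 res [[-0.8, -0.5], [0.6, -1.1], [1.2, 0.6], [-0.8, 0.8]]
tcp deck -78.1 -160.0 z 224.9 yaw 1.563 F [-0.57 -0.26 -0.54] t 6.55 j [ 0.66  0.3  -0.49  1.87  0.17  1.01  0.25] gap 0.6
shift [ 2.392e-01 -9.570e-02 -2.000e-04] rot [ 0.0065 -0.0027  1.5632] world [373.3  29.5 224. ]
```

carry_out --motion '[[0.2, [0.1, -0.095, 0], [0, 0, 0.5]], [0.2, [0.2, -0.095, 0], [0, 0, 1.0]], [0.2, [0.239, -0.095, 0], [0, 0, 1.563]], [0.2, [0.239, -0.095, 0], [0, 0, 1.563]], [0.2, [0.239, -0.095, 0], [0, 0, 1.563]], [0.2, [0.239, -0.095, 0], [0, 0, 1.563]], [0.2, [0.239, -0.095, 0], [0, 0, 1.563]], [0.2, [0.239, -0.095, 0], [0, 0, 1.563]], [0.2, [0.239, -0.095, 0], [0, 0, 1.563]], [0.2, [0.239, -0.095, 0], [0, 0, 1.563]], [0.2, [0.239, -0.095, 0], [0, 0, 1.563]], [0.2, [0.239, -0.095, 0], [0, 0, 1.563]], [0.2, [0.239, -0.095, 0], [0, 0, 1.563]], [0.2, [0.239, -0.095, 0], [0, 0, 1.563]]]'

```text
clock: 7.95
eef_pos: [373.7, 29.5, 223.5]
tcp_rot: [0.997, 0.079, 0.003, 0.001]
force: [0.6, -0.7, -0.4]
finger_gap: 0.6
```

```bash
python3 -c "
from lib import *
where(); rel(-172,80,120,0)"
```

```text
tcp deck -171.6 80.0 z 223.5 yaw 0.003 F [ 0.56 -0.69 -0.36] t 7.95 j [ 0.38  0.01 -0.62  2.19  0.01  0.94 -1.66] gap 0.6
shift [-0.001  -0.0003  0.1035] rot [ 0.0022 -0.0052  0.0026] world [373.3  29.5 120. ]
```

carry_out --motion '[[0.2, [0, 0, 0.03], [0, 0, 0]], [0.2, [0, 0, 0.06], [0, 0, 0]], [0.2, [0, 0, 0.08], [0, 0, 0]], [0.2, [0, 0, 0.1], [0, 0, 0]], [0.2, [0, 0, 0.1], [0, 0, 0]]]'

```text
clock: 8.45
eef_pos: [372.4, 29.3, 121.6]
tcp_rot: [0.997, 0.08, 0.0, 0.001]
force: [-1.0, -0.1, 0.1]
finger_gap: 0.6
```

```bash
python3 -c "
from lib import *
where(); rel(-172,80,20,0)"
```

```text
tcp deck -172.9 79.9 z 121.6 yaw 0.004 F [-1.   -0.15  0.06] t 8.45 j [ 0.32  0.2  -0.62  2.3   0.18  0.68 -1.84] gap 0.6
shift [ 0.0008 -0.0002  0.1016] rot [ 0.0011 -0.0005  0.0044] world [373.3  29.5  20. ]
```

carry_out --motion '[[0.2, [0, 0, 0.02], [0, 0, 0]], [0.2, [0, 0, 0.04], [0, 0, 0]], [0.2, [0, 0, 0.06], [0, 0, 0]], [0.2, [0, 0, 0.06], [0, 0, 0]]]'

```text
clock: 8.85
eef_pos: [371.6, 29.2, 60.8]
tcp_rot: [0.997, 0.08, -0.001, 0.0]
force: [-0.3, 0.4, -0.1]
finger_gap: 0.601
```

```bash
python3 -c "
from lib import *
where(); rel(-172,80,20,0)
from plant import imaging
a=imaging.read_camera('scene')['color'];cv2.imwrite('pics/scene5.png',cv2.resize(a[60:240,100:340],None,fx=3,fy=3))"
```

```text
tcp deck -173.7 79.9 z 60.8 yaw 0.005 F [-0.27  0.42 -0.13] t 8.85 j [ 0.24  0.33 -0.55  2.35  0.34  0.54 -1.99] gap 0.6
shift [ 0.0018 -0.0001  0.0408] rot [0.0007 0.0023 0.0055] world [373.3  29.5  20. ]
```

View pics/scene5.png

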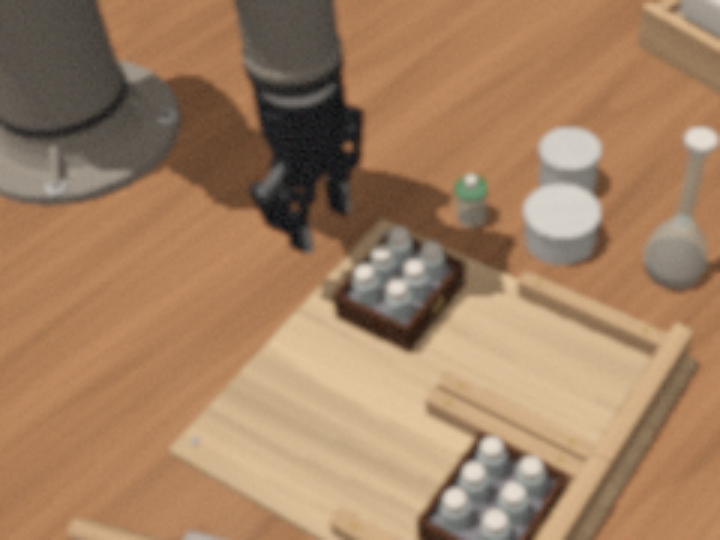

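The hand is behind the box and clear of the green bottle. I'll lower the rest of the way to z=20.

carry_out --motion '[[0.2, [0, 0, 0.015], [0, 0, 0]], [0.2, [0.002, 0, 0.03], [0, 0, 0.005]], [0.2, [0.002, 0, 0.04], [0, 0.002, 0.005]], [0.2, [0.002, 0, 0.04], [0, 0.002, 0.005]]]'

```text
clock: 9.3
eef_pos: [374.6, 29.6, 22.3]
tcp_rot: [0.997, 0.078, 0.001, 0.001]
force: [-0.1, 0.1, 1.0]
finger_gap: 0.597
```

```bash
python3 -c "
from lib import *
where(); rel(-110,80,20,0)
from plant import imaging
a=imaging.read_camera('scene')['color'];cv2.imwrite('pics/scene6.png',cv2.resize(a[60:240,100:340],None,fx=3,fy=3))"
```

```text
tcp deck -170.7 79.9 z 22.3 yaw 0.001 F [-0.14  0.06  0.97] t 9.3 j [ 0.16  0.41 -0.47  2.37  0.45  0.44 -2.1 ] gap 0.6
shift [ 0.0607 -0.      0.0024] rot [ 0.0012 -0.0013  0.0008] world [434.6  39.1  20. ]
```

View pics/scene6.png

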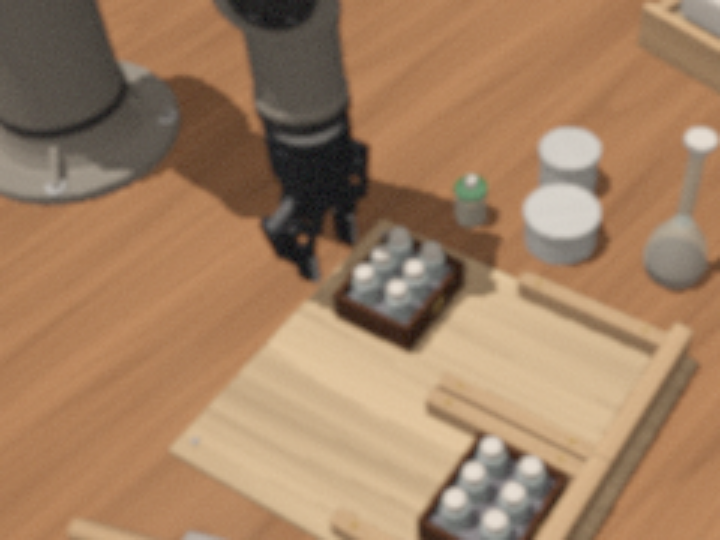

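carry_out --motion '[[0.2, [0.01, 0, 0], [0, 0, 0]], [0.2, [0.018, 0, 0], [0, 0, 0]], [0.2, [0.023, 0, 0], [0, 0, 0]], [0.2, [0.027, 0, 0], [0, 0, 0]], [0.2, [0.031, 0, 0], [0, 0, 0]], [0.2, [0.035, 0, 0], [0, 0, 0]], [0.2, [0.039, 0, 0], [0, 0, 0]], [0.2, [0.043, 0, 0], [0, 0, 0]], [0.2, [0.047, 0, 0], [0, 0, 0]], [0.2, [0.051, 0, 0], [0, 0, 0]], [0.2, [0.055, 0, 0], [0, 0, 0]], [0.2, [0.059, 0, 0], [0, 0, 0]], [0.2, [0.063, 0, 0], [0, 0, 0]], [0.2, [0.063, 0, 0], [0, 0, 0]]]'

```text
clock: 10.75
eef_pos: [438.0, 39.7, 22.8]
tcp_rot: [0.997, 0.078, 0.001, 0.0]
force: [-1.1, 0.1, -1.0]
finger_gap: 0.598
```

```bash
cat > snap.py <<'E'
import sys
from lib import *
from plant import imaging
where()
n=sys.argv[1]
a=imaging.read_camera('top')['color'];cv2.imwrite(f'pics/top{n}.png',a);cv2.imwrite(f'pics/top{n}z.png',cv2.resize(a[110:270,170:330],None,fx=3.7,fy=3.7,interpolation=cv2.INTER_CUBIC))
a=imaging.read_camera('scene')['color'];cv2.imwrite(f'pics/scene{n}.png',a);cv2.imwrite(f'pics/scene{n}z.png',cv2.resize(a[110:250,180:340],None,fx=4,fy=4,interpolation=cv2.INTER_CUBIC))
E
python3 snap.py 7
```

```text
tcp deck -106.5 80.1 z 22.8 yaw 0.001 F [-1.06  0.13 -0.97] t 10.75 j [ 0.16  0.48 -0.47  2.23  0.44  0.51 -2.06] gap 0.6
```

View pics/top7z.png

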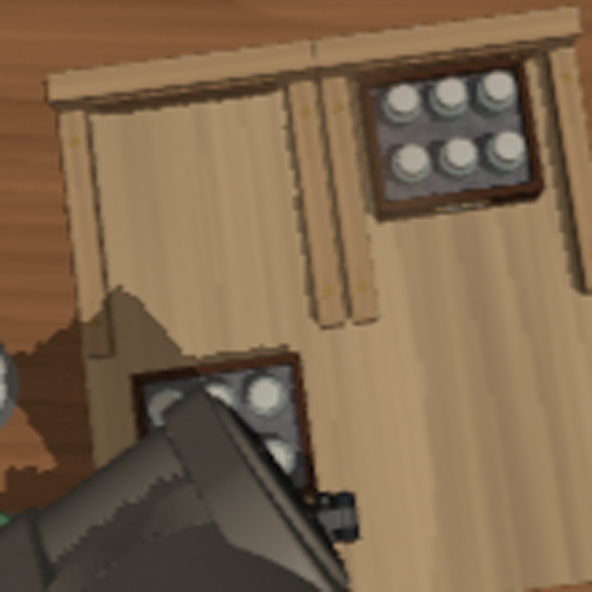

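View pics/scene7z.png

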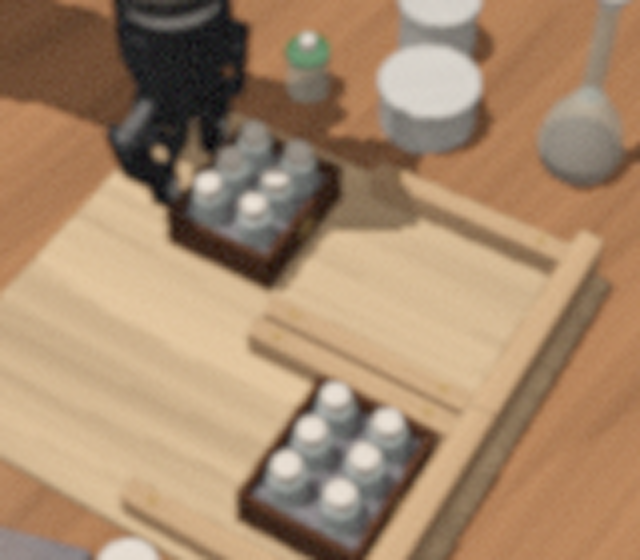

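The box is now near the mouth. Its rim is TL (136,379), TR (298,358), with a right-edge point near (313,480).

```bash
python3 -c "
from lib import *
T=lambda l:unz(l,3.7,(170,110))
q=boxfit([('top',[(42,50,46),(42,-50,46)],T([(136,379),(298,358)]))])
print(q[2])
def ov(n,q):
    a=cv2.imread(f'pics/top{n}.png'); off=np.array((170,105)); a=cv2.resize(a[105:225,170:320],None,fx=5,fy=5,interpolation=cv2.INTER_CUBIC)
    for L in boxloops(-42,42,-50,50,12,46): draw(a,'top',q,L,(0,0,255),off,5)
    for y in(150,10):
      for L in boxloops(0,150,y-8,y+8,12,36): draw(a,'top',DECK,L,(0,255,0),off,5)
    cv2.imwrite(f'pics/top{n}o.png',a)
ov(7,q)"
```

```text
box in deck -59.3 80.3 -0.006 res [[-1.2, 0.1], [1.2, -0.1]]
0.1491311403514683
```

View pics/top7o.png

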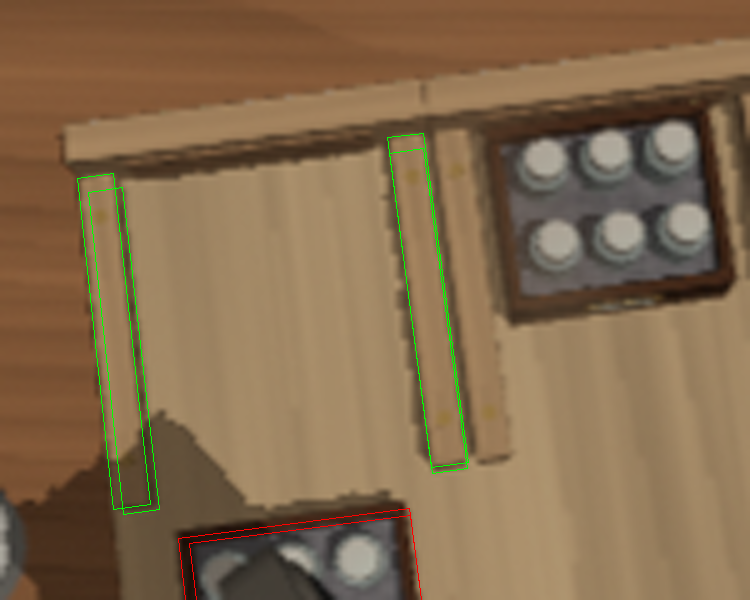

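Lateral 80.3 and yaw −0.006, so the box is well centred. I'll push on into the mouth.

carry_out --motion '[[0.2, [0.004, 0, 0], [0, 0, 0]], [0.2, [0.008, 0, 0], [0, 0, 0]], [0.2, [0.012, 0, 0], [0, 0, 0]], [0.2, [0.016, 0, 0], [0, 0, 0]], [0.2, [0.02, 0, 0], [0, 0, 0]], [0.2, [0.024, 0, 0], [0, 0, 0]], [0.2, [0.028, 0, 0], [0, 0, 0]], [0.2, [0.032, 0, 0], [0, 0, 0]], [0.2, [0.036, 0, 0], [0, 0, 0]], [0.2, [0.04, 0, 0], [0, 0, 0]], [0.2, [0.044, 0, 0], [0, 0, 0]], [0.2, [0.048, 0, 0], [0, 0, 0]], [0.2, [0.052, 0, 0], [0, 0, 0]], [0.2, [0.056, 0, 0], [0, 0, 0]], [0.2, [0.06, 0, 0], [0, 0, 0]], [0.2, [0.06, 0, 0], [0, 0, 0]]]'

```text
clock: 12.45
eef_pos: [498.4, 49.4, 23.4]
tcp_rot: [0.997, 0.078, 0.002, 0.0]
force: [-0.8, -0.5, -0.4]
finger_gap: 0.598
```

```bash
python3 snap.py 8
```

```text
tcp deck -45.4 80.3 z 23.4 yaw 0.001 F [-0.76 -0.46 -0.36] t 12.45 j [ 0.15  0.55 -0.47  2.09  0.44  0.59 -2.04] gap 0.6
```

View pics/top8z.png

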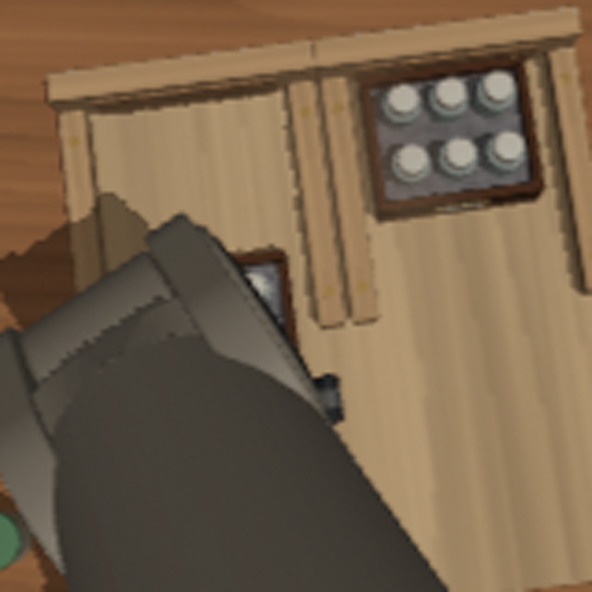

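View pics/scene8z.png

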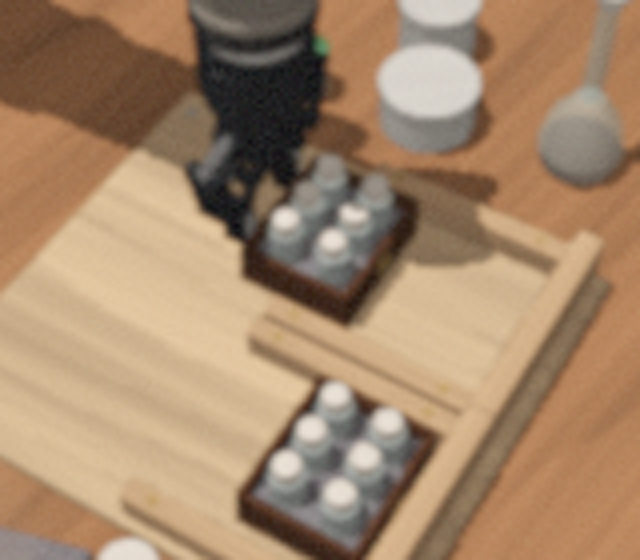

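```bash
python3 -c "
from lib import *
f=lambda P:((proj('top',place(DECK,[P]))-[170,110]+.5)*3.7-.5).round(1)
for bx,by in((2,80),(2,78),(2,76)): print(by,f((bx+42,by-50,46)),f((bx,by-50,46)))
print(f((44,18,36)),f((0,18,36)))"
```

```text
80 [[288.8 254. ]] [[298.1 324.4]]
78 [[292.2 253.6]] [[301.5 324. ]]
76 [[295.6 253.2]] [[304.9 323.5]]
[[309.3 254.1]] [[319.  326.9]]
```

The right edge of the box at zoom x≈287 and the rail top at ≈306 match a centred box. I'll continue.

carry_out --motion '[[0.2, [0.004, 0, 0], [0, 0, 0]], [0.2, [0.008, 0, 0], [0, 0, 0]], [0.2, [0.012, 0, 0], [0, 0, 0]], [0.2, [0.016, 0, 0], [0, 0, 0]], [0.2, [0.02, 0, 0], [0, 0, 0]], [0.2, [0.024, 0, 0], [0, 0, 0]], [0.2, [0.028, 0, 0], [0, 0, 0]], [0.2, [0.032, 0, 0], [0, 0, 0]], [0.2, [0.036, 0, 0], [0, 0, 0]], [0.2, [0.04, 0, 0], [0, 0, 0]], [0.2, [0.044, 0, 0], [0, 0, 0]], [0.2, [0.048, 0, 0], [0, 0, 0]], [0.2, [0.052, 0, 0], [0, 0, 0]], [0.2, [0.056, 0, 0], [0, 0, 0]], [0.2, [0.06, 0, 0], [0, 0, 0]], [0.2, [0.065, 0, 0], [0, 0, 0]], [0.2, [0.07, 0, 0], [0, 0, 0]], [0.2, [0.075, 0, 0], [0, 0, 0]], [0.2, [0.08, 0, 0], [0, 0, 0]], [0.2, [0.08, 0, 0], [0, 0, 0]]]'

```text
clock: 14.55
eef_pos: [578.9, 62.3, 24.4]
tcp_rot: [0.997, 0.078, 0.004, -0.0]
force: [-1.0, 0.4, -0.1]
finger_gap: 0.602
```

```bash
python3 snap.py 9
```

```text
tcp deck 36.1 80.5 z 24.4 yaw 0.001 F [-1.01  0.38 -0.09] t 14.55 j [ 0.13  0.64 -0.46  1.91  0.43  0.69 -2.  ] gap 0.6
```

View pics/top9z.png

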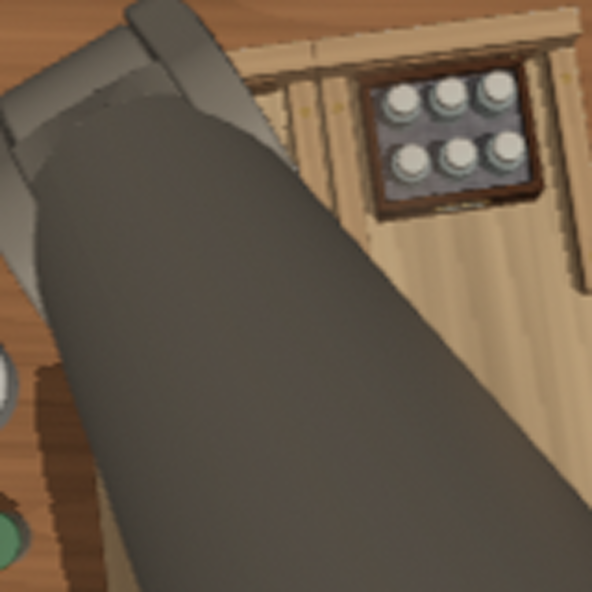

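View pics/scene9z.png

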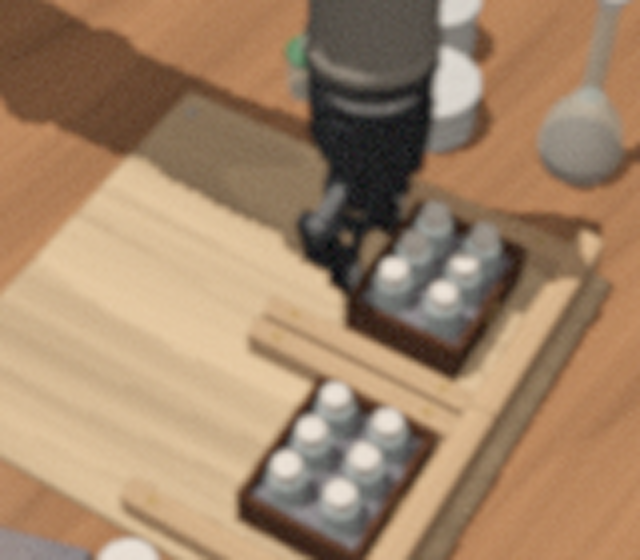

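The scene view shows the box in the lane with about 25 mm left to the stop. I'll slow down now and watch the force.

carry_out --motion '[[0.2, [0.003, 0, 0], [0, 0, 0]], [0.2, [0.006, 0, 0], [0, 0, 0]], [0.2, [0.009, 0, 0], [0, 0, 0]], [0.2, [0.012, 0, 0], [0, 0, 0]], [0.2, [0.015, 0, 0], [0, 0, 0]], [0.2, [0.017, 0, 0], [0, 0, 0]], [0.2, [0.018, 0, 0], [0, 0, 0]], [0.2, [0.019, 0, 0], [0, 0, 0]], [0.2, [0.02, 0, 0], [0, 0, 0]]]'

```text
clock: 15.55
eef_pos: [598.4, 65.3, 24.6]
tcp_rot: [0.997, 0.078, 0.004, -0.0]
force: [-2.3, -1.0, -1.3]
finger_gap: 0.604
```

carry_out --motion '[[0.2, [0.001, 0, 0], [0, 0, 0]], [0.2, [0.002, 0, 0], [0, 0, 0]], [0.2, [0.003, 0, 0], [0, 0, 0]]]'

```text
clock: 15.85
eef_pos: [600.2, 65.7, 24.5]
tcp_rot: [0.997, 0.078, 0.003, 0.0]
force: [-9.9, -1.5, 6.0]
finger_gap: 0.601
```

```bash
python3 snap.py 10
```

```text
tcp deck 57.7 80.6 z 24.5 yaw 0.001 F [-9.89 -1.45  6.03] t 15.85 j [ 0.13  0.66 -0.46  1.85  0.43  0.72 -1.98] gap 0.6
```

View pics/scene10z.png

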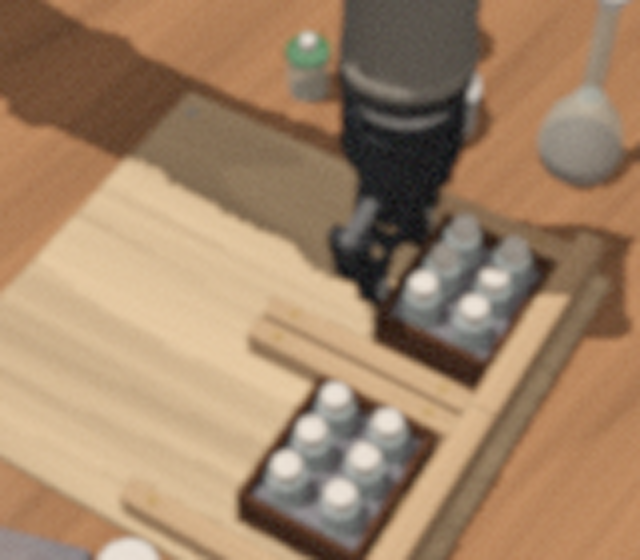

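The force jumped to 10 N at TCP x=57.7, where I predicted about 60, so the box is against the stop. I'll back straight off and then raise.

carry_out --motion '[[0.2, [-0.005, 0, 0], [0, 0, 0]], [0.2, [-0.015, 0, 0], [0, 0, 0]], [0.2, [-0.03, 0, 0], [0, 0, 0]], [0.2, [-0.05, 0, 0], [0, 0, 0]], [0.2, [-0.06, 0, 0], [0, 0, 0]], [0.2, [-0.06, 0, -0.03], [0, 0, 0]], [0.2, [-0.06, 0, -0.07], [0, 0, 0]], [0.2, [-0.06, 0, -0.12], [0, 0, 0]], [0.2, [-0.06, 0, -0.16], [0, 0, 0]], [0.2, [-0.06, 0, -0.2], [0, 0, 0]], [0.2, [-0.09, 0.05, -0.22], [0, 0, 0]], [0.2, [-0.12, 0.1, -0.22], [0, 0, 0]], [0.2, [-0.14, 0.15, -0.22], [0, 0, 0]], [0.2, [-0.15, 0.2, -0.22], [0, 0, 0]], [0.2, [-0.15, 0.24, -0.22], [0, 0, 0]], [0.2, [-0.15, 0.28, -0.22], [0, 0, 0]], [0.2, [-0.15, 0.3, -0.22], [0, 0, 0]], [0.2, [-0.15, 0.3, -0.22], [0, 0, 0]], [0.2, [-0.15, 0.3, -0.22], [0, 0, 0]]]'

```text
clock: 17.85
eef_pos: [497.7, -253.9, 243.9]
tcp_rot: [0.997, 0.078, 0.003, -0.0]
force: [0.5, -0.5, -0.3]
finger_gap: 0.598
```

```bash
python3 snap.py 11
```

```text
tcp deck -93.0 -219.3 z 243.9 yaw 0.0 F [ 0.46 -0.49 -0.3 ] t 17.85 j [ 0.72  0.31 -0.44  1.8   0.15  1.06 -1.19] gap 0.6
```

View pics/top11z.png

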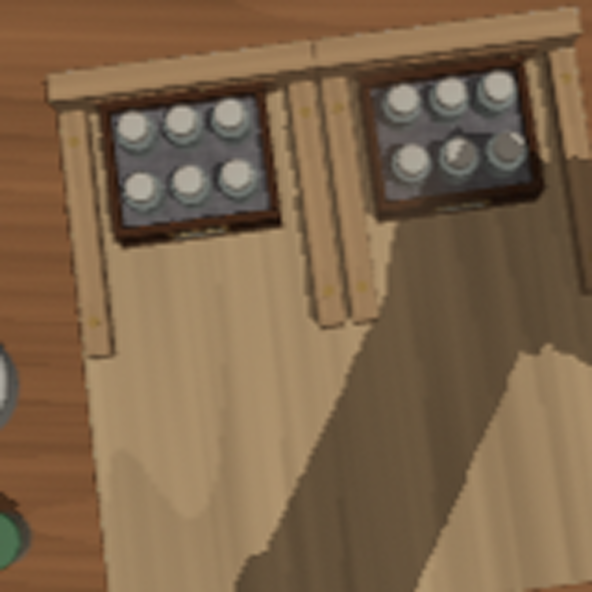

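View pics/scene11.png

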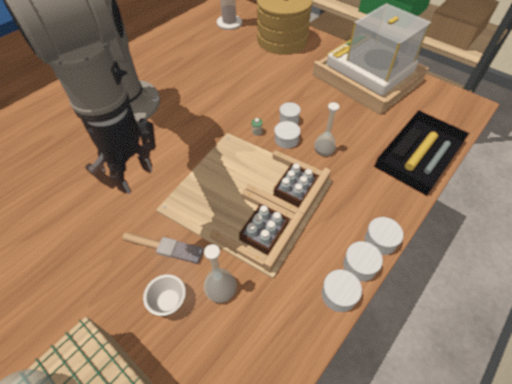

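The top view shows the sample box in the left lane, with its rim at (104,112), (264,91), (279,218) and (120,240). It looks as close to the stop as the parked box. I'll compare the two numerically.

```bash
python3 -c "
from lib import *
T=lambda l:unz(l,3.7,(170,110))
R4=[(42,50,46),(42,-50,46),(-42,-50,46),(-42,50,46)]
for l in ([(105,112),(264,91),(279,214),(120,235)],[(362,76),(523,58),(541,183),(378,208)]): boxfit([('top',R4,T(l))])
a=cv2.imread('pics/top11.png'); cv2.imwrite('pics/top11y.png',cv2.resize(a[110:180,180:330],None,fx=5,fy=5,interpolation=cv2.INTER_CUBIC))
b=cv2.imread('pics/top0.png'); d=cv2.absdiff(a,b).max(2); print('ok')"
```

```text
box in deck 106.5 79.6 6.297 res [[-1.3, -1.6], [0.5, -2.4], [1.8, 1.3], [-0.6, 2.2]]
box in deck 104.8 -75.3 -0.007 res [[-0.9, -0.7], [0.3, -1.4], [1.0, 1.7], [-0.3, 0.6]]
ok
```

View pics/top11y.png

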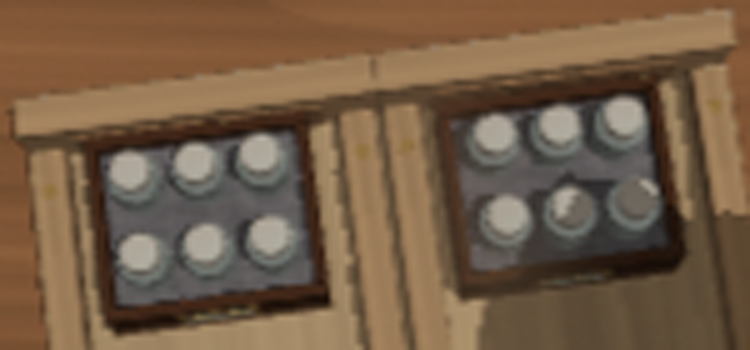

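```bash
python3 -c "
from plant import order
print(order.close_job())"
```

```text
the job is handed in; nothing more can be done
None
```

The box of weighing bottles is home against the end stop of the empty (left, +y) lane. I have handed the job in; it reports no verdict. I pushed the box sideways with two fingertips until it was square and in line with the lane. Then I pushed it down the lane from behind, backed the hand straight out, raised it and moved it clear. This took about 18 s of the 58 s allowed, without gripping or lifting.

**At the stop:** the push force jumped from about 2 N to about 10 N, close to where I expected contact.

**Final position (top view):**

| Check | Measured | Allowed |
|---|---|---|
| Distance down the lane | 106.5 mm | 103–112 mm |
| Offset from the centre line | -0.4 mm | ±13 mm |
| Angle to the lane | about 0.014 rad | 0.08 rad |

**Other ware:** the parked box and the bench ware looked unmoved in the pictures. I did not measure them against their starting places.

**What limits these numbers:**
- **Fit accuracy:** the final corner fit was off by up to 2.4 pixels, roughly 4 mm. That is about as large as the distance margin, so I rely mainly on the force jump. The parked box, already home, measured 104.8 mm by the same method.
- **Rail clearance:** the arm hid the left-hand rail for part of the push. I never saw that clearance directly; it follows from the straight path and the centred result.

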